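Move the paint caddy up to the notched rail

ROBOT

A 6-joint arm with a two-finger parallel gripper is mounted at the origin on the work surface. World frame = base frame: x ahead of the robot, y to its left, z up, the work surface at z = 0. Lengths are in m, angles in rad, forces in N, time in s.
With the tool pointing down it reaches from about 0.275 to 0.775 m from the base axis. Payload 14.6 kg.
Tool frame: the origin (TCP) lies midway between the tips of the shut fingers; the grasp point (between the pads) lies 19 mm behind it (ctrl.tcp_to_grasp is the distance from the TCP to the grasp point, in m); z points along the fingers, y is the line along which they close (so a half turn about z gives the same grasp; the last joint's range is limited). The gripper opens to 85 mm and grips with 20 to 120 N. Pads are 22 mm wide; open, the fingers measure 114 mm over their backs; the gripper's body (76 mm by 85 mm) begins 54 mm behind the grasp point. The pads swing forward as they close: fully open they stand 13 mm farther back than shut.
Start: joints at [0.968, 0.263, -0.048, 1.259, 0, 1.415], TCP at [0.227, 0.473, 0.231] pointing down, gripper open.
Joint ranges: [-2.65, 2.65], [-0.89, 1.7], [-1.18, 1.37], [-2.13, 2.11], [-1.35, 1.29], [-3.14, 3.14]. Speed limits (rad/s): [1.89, 1.89, 2.57, 2.79, 3.14, 3.14].

INTERFACE

Orientations are given as a rotation vector (axis times angle).
In Python, from station import telemetry, grab_frame, camera_model, ctrl gives the robot as it stands.
- The arm moves only by the tool carry_out, never from a script. Its argument "commands" is text: rows parted by semicolons, each of 6 numbers parted by spaces: the shift along the tool's x, y, z in cm, then the turn, a rotation vector about the tool's x, y, z in rad. In form: tx ty tz wx wy wz; .... A call has 1 to 12 rows; each row is the pose to reach, as a shift and turn from the pose commanded when the call began, along the tool's axes at that moment; what a row does not reach only later rows make up. A row lasts 1/8 s, in which the tool goes at most 62.5 mm and 10.7 degrees, less where a joint would pass 70% of its speed; a pose out of reach is approached as far as the arm can. A call with a gripper value outside its range is refused whole. "fingers" is the closure, from 0 (fully open) to 1 (shut), set as the call begins (left out, the last holds). The fingers move at their own pace and stop on an object; "newtons" is the grip in N (left out, the last holds). Time passes only in rows, so rows that repeat a pose let the fingers close. It gives the time, the measured TCP pose, the force, the opening and the grip force at its end, in the units of the state.
- telemetry.state(): the state, without advancing time (a new reading comes with each control period).
- grab_frame(name): name is "side" or "top"; returns the picture (480x640x3 uint8, blue, green, red); there is no depth.
- camera_model(name): a dict with "fov_y" (degrees; the focal length in pixels is half the picture's height over the tangent of half this angle, whatever the lens; pixels are square), "cx", "cy" (the principal point, pixels), "k1" (the pictures are not rectified: a ray, as slopes to the right and down, at radius r is drawn at 1 + k1 r^2 times it, then the intrinsics apply), "rvec" (rotation vector, rad) and "tvec" (3), from world to camera coordinates, as OpenCV has them. Camera axes: x right, y down, z forward; pixel columns grow to the right and rows downward; lengths in m; the calibration is good to about 2 mm. A picture is of the moment at which its call begins. camera_model takes no time and is no camera call.
- ctrl.finish_job(): hands the job in; it is judged then, once.
The state is a dict: "time_s": time; "qpos": joint angles; "joint_vel": joint speeds; "effort": joint torques, N m; "position": TCP position; "eef_rot": TCP orientation; "force": force on the tool from outside, world axes, zero at the start; "wrist_torque": the same for the moment, N m; "opening": finger opening in m; "gripper_force": force on a finger pad.
Only numpy, scipy, OpenCV 4.12 (cv2) and the standard library are available. Lean on these libraries where they do the work, as an engineer would, in place of code of your own. Each camera call takes 0.05 s, during which the arm holds its last target. There are 200 camera calls.

TASK

Move the paint caddy from the low rail up to about the middle of the tall rail, carrying it level with its pots in it and without setting it down anywhere on the way. Both of its wire hooks must drop fully home into notches of the tall rail, so feel for the notches gently, never force it or let it drop onto the rail, and let go only once it is home. Leave the pencil cup, the glass of pencils and the spare pot where they are.

Things in the scene. Friction and masses are not known exactly. Their poses are not given: they have to be found in the camera images.
- caddy: The paint caddy: white open tub, 84 (x) x 120 (y) x 60 mm high, 0.37 to 0.64 kg with its two pots. Origin: centre of its underside; z up, +x towards the rail it hangs on, y along the rail. Its hooks clear a rail only when it is raised 27 mm or more from hanging on a plain bar (33 mm from home in notches).
- caddy_handle (a point): Centre of the caddy's carrying handle, 125 mm above the caddy's origin: a flat wooden bar along the caddy's y, 10 mm thick in x, 16 mm tall, clear for 100 mm along y; fingers closing along the caddy's x take it from above. Axes as the caddy's.
- hook_left (a point): Inside of the bend of the caddy's left (+y) wire hook, 52.5 mm in x, 40 mm in y and 100 mm up from the caddy's origin. Round 6 mm steel wire; the gap for the rail is 9 mm wide in x, 4.5 mm either side of this point; the free end hangs on the +x side, flares outward and reaches 27 mm below this point.
- hook_right (a point): The same on the right hook (-y), 80 mm from the left one.
- low_stand: Low rail stand, where the caddy hangs at the start. Origin: on the desk below its bar; y along the bar, z up, the caddy hangs on the -x side. Wooden foot 16 mm thick, x from -100 to +50 mm, 350 mm long in y; white posts at y = -162 and +162 mm, 152 mm high. A round bar at x = -6, z = 70 mm props the back of the tub, which leans about 0.04 rad.
- low_rail_mid (a point): Middle of the upper edge of the low stand's bar, 150 mm above the desk: plain smooth steel, 4 mm thick, 310 mm long in y.
- tall_stand: Tall rail stand, to which the caddy goes, on its -x side. Axes, foot and post places as on the low stand; posts 192 mm. With both hooks fully home in notches the caddy's origin is at z = 84 mm in this frame; riding on the teeth, at 90 mm. Lowered by the gripper it should be at x = -53.5 mm (1.5 mm free either way); let go, it leans 0.04 rad and sits 2 mm lower.
- tall_rail_mid (a point): Middle of the tall stand's clips, at tooth-top height, 190 mm. The steel strip is 4 mm thick, 310 mm long in y, with notches 9 mm wide, 6 mm deep every 40 mm and flat 31 mm teeth between. It is clamped firm but shifted lengthwise by an unmeasured amount, up to 20 mm either way, which this point does not follow: find the notches by feel or by eye.
- tall_lean_bar (a point): Middle of the tall stand's round 8 mm bar along y, 104 mm up and 6 mm to -x of the strip; it props the back of the hanging tub. All is stiff steel: the stand should bear at most 30 N in all, the caddy's weight included.
- pot_a: Lidded paint pot, 31 mm across, 47 mm high, standing loose in the caddy's -x -y compartment. Origin: centre of its underside.
- pot_b: The same kind of pot in the caddy's +x +y compartment. Origin: centre of its underside.
- cup: Round grey pencil cup, 60 mm across, 75 mm high with pencils up to 110 mm, hanging loose by two wire hooks on the low bar beside the caddy, towards +y. Origin: centre of its underside.
- glass: Drinking glass full of pencils, 84 mm across, about 210 mm high with the pencils, on the desk beyond the stands. Origin: centre of its underside.
- pot_c: Spare lidded paint pot, 38 mm across, 47 mm high, standing on the foot of the tall stand. Origin: centre of its underside.
Mind the look-alikes: they are no part of the job. Several things have the shape of the caddy; the one meant has the colours described above.

How it is judged:
On the way:
1. the caddy is lifted off the low rail, its hooks above the bar, touching nothing of the low stand (z of caddy in the frame of low_stand above 0.08 m and contact force between caddy and low_stand below 0.2 N), for 0.2 s.
At the end, for the whole second after the job is handed in: The caddy hangs at rest on the tall rail by both hooks, each at the bottom of a notch (underside 78 to 85.5 mm above the desk), within 50 mm of the middle of the rail, parallel to it within 0.06 rad and level within 0.09 rad, both pots still standing in it, and the robot has let go (z of caddy in the frame of tall_stand between 0.078 and 0.0855 m and x of caddy in the frame of tall_stand between -0.062 and -0.045 m and y of caddy in the frame of tall_stand between -0.05 and 0.05 m and angle between the y axis of caddy and the y axis of tall_stand, either way round below 0.06 rad and angle between caddy's own z axis and vertical below 0.09 rad and linear speed of caddy below 0.02 m/s and z of pot_a in the frame of caddy between -0.005 and 0.02 m and horizontal distance between each of pot_a, pot_b and caddy below 0.06 m and z of pot_b in the frame of caddy between -0.005 and 0.02 m); the robot touches nothing.
It fails at once if the caddy is pressed or knocked against the tall stand with more than 30 N (contact force between caddy and tall_stand above 30 N).
It fails at once if the caddy is dropped or rammed onto the tall rail: it moves faster than 0.2 m/s with its hooks over the strip (linear speed of caddy above 0.2 m/s and z of caddy in the frame of tall_stand below 0.105 m and x of caddy in the frame of tall_stand between -0.075 and -0.04 m and y of caddy in the frame of tall_stand between -0.15 and 0.15 m).
It fails at once if the caddy tips more than 0.2 rad from level (angle between caddy's own z axis and vertical above 0.2 rad).
It fails at once if the caddy is set down: its underside comes below 30 mm over the desk (height (world z) of caddy below 0.03 m).
It fails at once if the pencil cup, the glass of pencils or the spare pot is moved more than 20 mm (distance of any of cup, glass, pot_c from where it was at the start of the episode above 0.02 m).
It also fails if it takes over 64 s, if anything falls off the work surface, if the arm or the gripper's body presses on something with over 40 N, if the wrist force passes 120 N, or if a joint passes its speed limit or range.

## Working session

There is one attempt and no reset: what is moved stays moved. The work goes in short steps, Python scripts to look and compute and a tool call to move; the robot and the scene stay as the last step left them, time stands still between calls to the robot, and variables do not carry over. Pictures are saved under pics/ and viewed, at most 10 in all, crops included, and the job is handed in when it is done.

Besides the shell and the picture viewer there is one more tool, called after ">>>" as name(argument=value, ...) on one line, values as JSON. carry_out: Moves the arm, as the interface text tells. Its arguments: {"type":"object","properties":{"commands":{"type":"string"},"fingers":{"type":"number"},"newtons":{"type":"number"}},"required":["commands"]}

```bash
mkdir -p pics; cat > h.py <<'E'
import numpy as np, cv2
from station import telemetry, grab_frame, camera_model, ctrl
def cam(n):
    m=camera_model(n); R=cv2.Rodrigues(np.array(m["rvec"],float))[0]; t=np.array(m["tvec"],float)
    return m,R,t,240/np.tan(np.radians(m["fov_y"])/2)
def proj(n,P):
    m,R,t,f=cam(n); c=R@np.array(P,float)+t; s=c[:2]/c[2]; s=s*(1+m["k1"]*(s@s)); return np.array([m["cx"],m["cy"]])+f*s
def ray(n,u,v):
    m,R,t,f=cam(n); d=np.array([(u-m["cx"])/f,(v-m["cy"])/f]); s=d.copy()
    for _ in range(30): s=d/(1+m["k1"]*(s@s))
    return -R.T@t, R.T@np.array([s[0],s[1],1])
def onz(n,u,v,z):
    o,d=ray(n,u,v); return o+d*(z-o[2])/d[2]
def two(a,b):
    o1,d1=ray("side",*a);o2,d2=ray("top",*b)
    A=np.stack([d1,-d2],1); k=np.linalg.lstsq(A,o2-o1,rcond=None)[0]
    p,q=o1+k[0]*d1,o2+k[1]*d2; return (p+q)/2,np.linalg.norm(p-q)
E
python3 - <<'E'
from h import *
for n in("side","top"):
    cv2.imwrite(f"pics/{n}0.png",grab_frame(n)); m,R,t,f=cam(n); print(n,m,"pos",-R.T@t)
print(telemetry.state())
E
```

```text
side {'fov_y': 43.750774412126226, 'cx': 323.23237604147516, 'cy': 235.58043882755572, 'k1': -0.037727707258438326, 'rvec': array([ 2.32995266, -0.05536798,  0.00880773]), 'tvec': array([-0.48540781,  0.1070598 ,  1.30771017])} pos [ 0.45806852 -0.89471358  0.9730618 ]
top {'fov_y': 43.641356566014984, 'cx': 318.2916019880834, 'cy': 230.85066481557126, 'k1': -0.13796243932051583, 'rvec': array([ 2.08831413, -2.14455153,  0.19743415]), 'tvec': array([-0.01041628,  0.5219798 ,  1.6568503 ])} pos [ 0.19343227 -0.03232228  1.72605433]
{'time_s': 0.1, 'qpos': array([ 9.67709412e-01,  2.63472531e-01, -4.88833334e-02,  1.25942503e+00,
        1.07212101e-06,  1.41549274e+00]), 'joint_vel': array([-0.00031685,  0.00137191,  0.00058917, -0.00060324,  0.00166739,
        0.00019356]), 'effort': array([ 2.88220450e-03, -6.38576102e+01,  3.85063255e+01,  9.95147217e-03,
       -1.24418302e-04, -2.66432508e-06]), 'position': array([0.2271635 , 0.47301745, 0.2308709 ]), 'eef_rot': array([-6.97433488e-01, -3.06282431e+00,  1.43589884e-03]), 'force': array([-0.29780503,  0.52424298,  0.32993713]), 'wrist_torque': array([-0.01402555,  0.02113571,  0.00513546]), 'gripper_force': 0.0, 'opening': 0.08523775061885268}
```

View pics/side0.png

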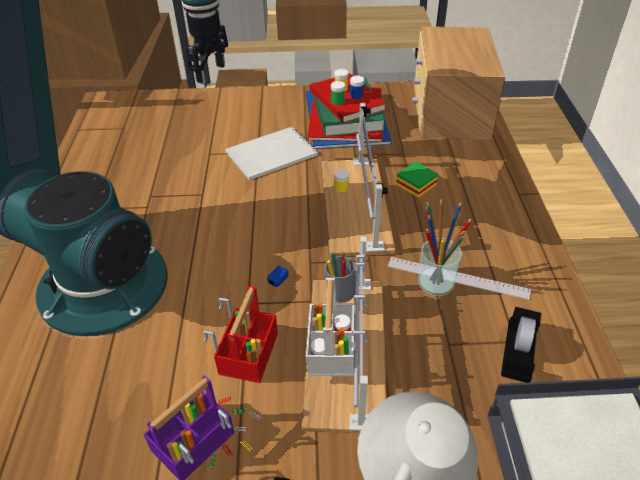

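View pics/top0.png

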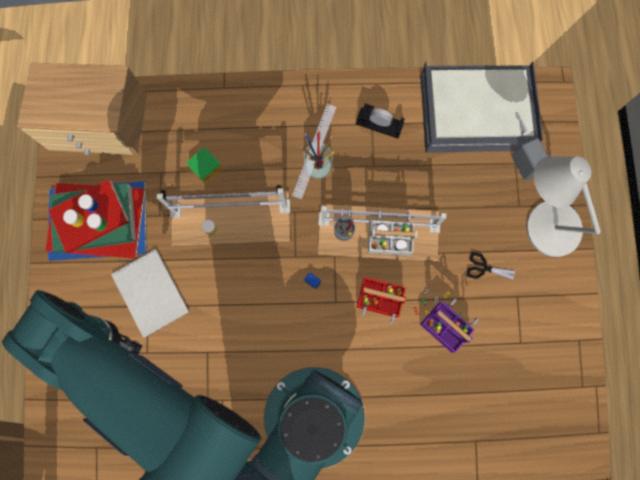

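Look-alikes: white caddy at side (332,345) / top (391,238); red one at side (247,345) / top (382,298); purple one at side (190,430) / top (448,326). The white one is the one described, so I'll check it close up. The tall stand is at side (365,180) / top (225,205).

```bash
python3 - <<'E'
from h import *
s=cv2.imread("pics/side0.png");t=cv2.imread("pics/top0.png")
r=lambda im,x,y,w,h,W,H:cv2.resize(im[y:y+h,x:x+w],(W,H),interpolation=cv2.INTER_CUBIC)
a=r(s,290,235,100,200,300,600)
b=r(t,310,195,145,75,500,259)
c=r(t,150,175,150,75,500,250)
o=np.zeros((600,800,3),np.uint8);o[:,:300]=a;o[:259,300:]=b;o[270:520,300:]=c
cv2.imwrite("pics/c1.png",o)
cv2.imwrite("pics/c2.png",r(s,310,90,110,170,388,600))
E
```

```text
(no output)
```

View pics/c1.png

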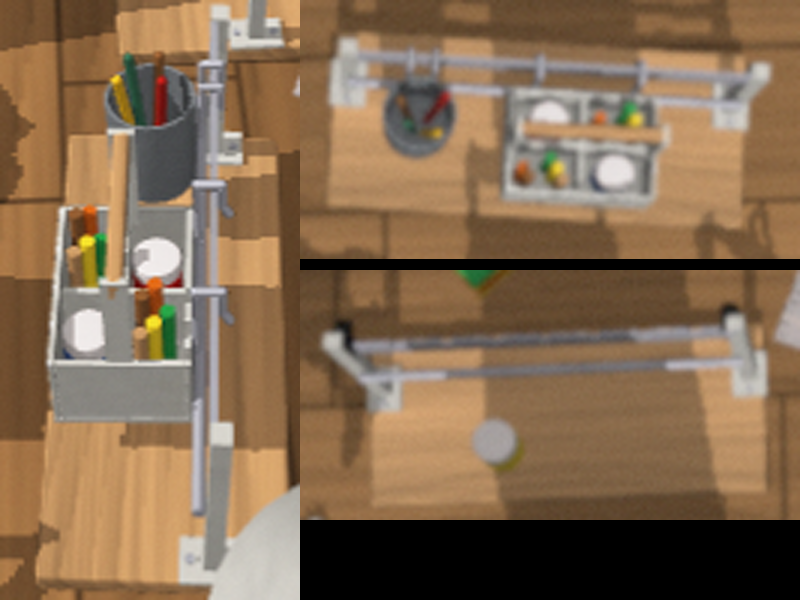

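View pics/c2.png

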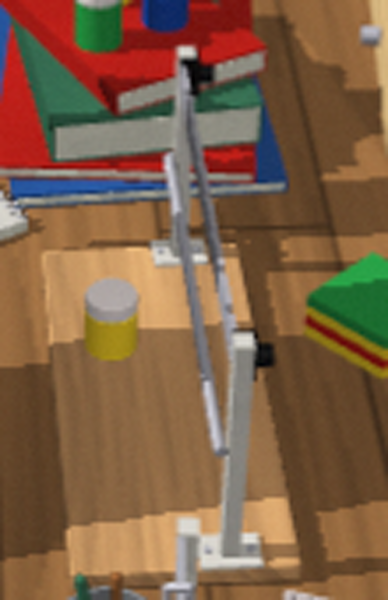

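The crops confirm the white tub with two white-lidded pots. Its handle runs from top (374.7,232.6) to (415.9,233.8). The tall post tops are at top (161.4,196) and (281.4,190.6), side (362.7,104.2) and (378.9,186.4).

```bash
python3 - <<'E'
from h import *
np.set_printoptions(precision=4,suppress=True)
P=dict(low_far=((363,238.3),(323.1,208),.152),low_near=((363.7,378.3),(443.4,215.2),.152),tall_far=((362.7,104.2),(161.4,196),.192),tall_near=((378.9,186.4),(281.4,190.6),.192),
 h_far=((330.3,279),(374.7,232.6),.181),h_near=((328.3,329),(415.9,233.8),.181))
for k,(a,b,z) in P.items(): print(k,two(a,b),"side",onz("side",*a,z)[:2],"top",onz("top",*b,z)[:2])
print("cup",onz("top",344,226,.075),"potc",onz("top",150+(494-300)/3.333,175+173/3.333,.063),"glass top",onz("top",318,164,.15))
E
```

```text
low_far (array([ 0.565 , -0.0393,  0.1484]), np.float64(0.00018598961528908909)) side [ 0.5646 -0.0431] top [ 0.5641 -0.0393]
low_near (array([ 0.5362, -0.3639,  0.1506]), np.float64(0.0009374901818498488)) side [ 0.5365 -0.3647] top [ 0.5354 -0.3636]
tall_far (array([0.6013, 0.3919, 0.1921]), np.float64(0.002155237626341464)) side [0.6024 0.3925] top [0.6002 0.3917]
tall_near (array([0.6061, 0.07  , 0.1907]), np.float64(0.0013529413506256393)) side [0.6065 0.0687] top [0.605  0.0699]
h_far (array([ 0.4905, -0.1728,  0.178 ]), np.float64(0.005376437208106301)) side [ 0.493  -0.1747] top [ 0.4872 -0.1729]
h_near (array([ 0.4831, -0.282 ,  0.1755]), np.float64(0.0021447725586833657)) side [ 0.484  -0.2859] top [ 0.481  -0.2813]
cup [ 0.5286 -0.097   0.075 ] potc [0.5392 0.289  0.063 ] glass top [ 0.6889 -0.0287  0.15  ]
```

```bash
python3 - <<'E'
from h import *
np.set_printoptions(precision=4,suppress=True)
from scipy.spatial.transform import Rotation as Ro
t=cv2.imread("pics/top0.png")
# low bar and tall strip: bright-grey low-saturation band rows per column
hsv=cv2.cvtColor(t,cv2.COLOR_BGR2HSV)
def band(x0,x1,ya,yb,z,name):
    # blob of low saturation about line (x0,ya)-(x1,yb)
    for x in np.linspace(x0,x1,9).astype(int):
        yc=ya+(yb-ya)*(x-x0)/(x1-x0); r=np.arange(int(yc)-4,int(yc)+6); S=hsv[r,x,1].astype(float)
        w=np.clip(S.max()*.75-S,0,None); w[abs(r-yc)>3]=0; y=(w*r).sum()/max(w.sum(),1e-6)
        print(name,x,S.astype(int),r[0],round(y,2),onz("top",x,y,z)[:2])
band(330,436,211.6,216.5,.148,"low")
band(172,275,197.5,193.3,.188,"tall")
s=telemetry.state();R=Ro.from_rotvec(s["eef_rot"]).as_matrix();print(R)
E
```

```text
low 330 [116 109  68  18   8  17  63  90  96  93] 207 211.04 [ 0.556  -0.0577]
low 343 [100  62  25   7  10  16  47  72  59  17] 208 211.84 [ 0.5529 -0.0928]
low 356 [115 115  96  43   9  12  57  95 115 114] 208 212.4 [ 0.5504 -0.1278]
low 369 [120 105  70  21  10  10  55 103 116 112] 209 213.14 [ 0.5473 -0.1628]
low 383 [118 103  62  11  10  17  77 116 114 103] 210 213.86 [ 0.5443 -0.2006]
low 396 [121 118  94  44  10  10  34  86 114 114] 210 214.6 [ 0.5413 -0.2356]
low 409 [105  68  22   8   8  12   5  12  36  76] 211 215.57 [ 0.5377 -0.2707]
low 422 [118 119 116  94  46   6   7  58 102 115] 211 216.42 [ 0.5344 -0.3059]
low 436 [116 117 112  85  28  10  12  11  10  10] 212 217.56 [ 0.5303 -0.3438]
tall 172 [137 133  74  20  10   9  23  71 110 101] 193 197.51 [0.5962 0.3638]
tall 184 [134 115  65  25   3  35  90 113 117 114] 193 196.79 [0.5971 0.3312]
tall 197 [125 124  87  28  15  13  83 106 116 115] 192 196.09 [0.5979 0.296 ]
tall 210 [138 133 117  67  33  10  31  86 107 115] 191 195.88 [0.5974 0.2609]
tall 223 [121 129 105  55  16  16  67 105 113 118] 191 195.42 [0.5976 0.226 ]
tall 236 [133 136 106  74  32  11  35  92 113 114] 190 194.85 [0.5981 0.1912]
tall 249 [132 117  60  17   6  10  71 107 114 115] 190 193.95 [0.5995 0.1565]
tall 262 [133 124  80  23   8   9  20  67 104 113] 189 193.59 [0.5994 0.1218]
tall 275 [119 104  45  12   9  14  61 100 115 118] 189 192.89 [0.6003 0.0872]
[[-0.9014  0.433  -0.0006]
 [ 0.433   0.9014 -0.0008]
 [ 0.0002 -0.001  -1.    ]]
```

```bash
cat >> h.py <<'E'
from scipy.spatial.transform import Rotation as Ro
def down(yaw): # tool z down, tool y along stand x at this yaw
    y=np.array([np.cos(yaw),np.sin(yaw),0]);z=np.array([0,0,-1.]);return np.stack([np.cross(y,z),y,z],1)
def row(p,yaw):
    s=telemetry.state();R=Ro.from_rotvec(s["eef_rot"]).as_matrix()
    d=R.T@(np.array(p)-s["position"])*100; w=Ro.from_matrix(R.T@down(yaw)).as_rotvec()
    print("row",np.round(d,2),np.round(w,4),"t",s["time_s"],"p",s["position"].round(4),"F",s["force"].round(2),"open",round(s["opening"],4))
E
python3 -c "
from h import *
row((.488,-.228,.26),-.0895)"
```

```text
row [-53.86 -51.9   -2.87] [-9.0000e-04  5.0000e-04  1.2125e+00] t 0.1 p [0.2272 0.473  0.2309] F [-0.3   0.52  0.33] open 0.0852
```

>>> carry_out(commands="-53.86 -51.9 -2.87 0 0 1.2125;-53.86 -51.9 -2.87 0 0 1.2125;-53.86 -51.9 -2.87 0 0 1.2125;-53.86 -51.9 -2.87 0 0 1.2125;-53.86 -51.9 -2.87 0 0 1.2125;-53.86 -51.9 -2.87 0 0 1.2125;-53.86 -51.9 -2.87 0 0 1.2125;-53.86 -51.9 -2.87 0 0 1.2125;-53.86 -51.9 -2.87 0 0 1.2125;-53.86 -51.9 -2.87 0 0 1.2125;-53.86 -51.9 -2.87 0 0 1.2125;-53.86 -51.9 -2.87 0 0 1.2125", fingers=0.5, newtons=40)

```text
time_s: 1.6
position: [0.4883, -0.2299, 0.2598]
eef_rot: [-2.319, -2.119, -0.0]
force: [1.0, 0.8, 1.1]
opening: 0.0428
gripper_force: 0.0
```

>>> carry_out(commands="0 0 0 0 0 0; 0 0 0 0 0 0")

```text
time_s: 1.85
position: [0.4878, -0.2275, 0.2596]
eef_rot: [-2.318, -2.119, 0.0]
force: [-0.6, 0.7, 0.0]
opening: 0.0426
gripper_force: 0.0
```

```bash
python3 - <<'E'
from h import *
row((.488,-.228,.155),-.0895)
s=grab_frame("side");t=grab_frame("top")
o=np.hstack([cv2.resize(s[200:420,260:420],(400,550)),cv2.resize(t[150:300,340:450],(400,545))[:545] if 0 else cv2.resize(t[150:301,336:446],(400,550))])
cv2.imwrite("pics/g1.png",o)
E
```

```text
row [-0.06  0.04 10.46] [-0.001  -0.0007 -0.0004] t 1.85 p [ 0.4878 -0.2275  0.2596] F [-0.6   0.68  0.04] open 0.0426
```

View pics/g1.png

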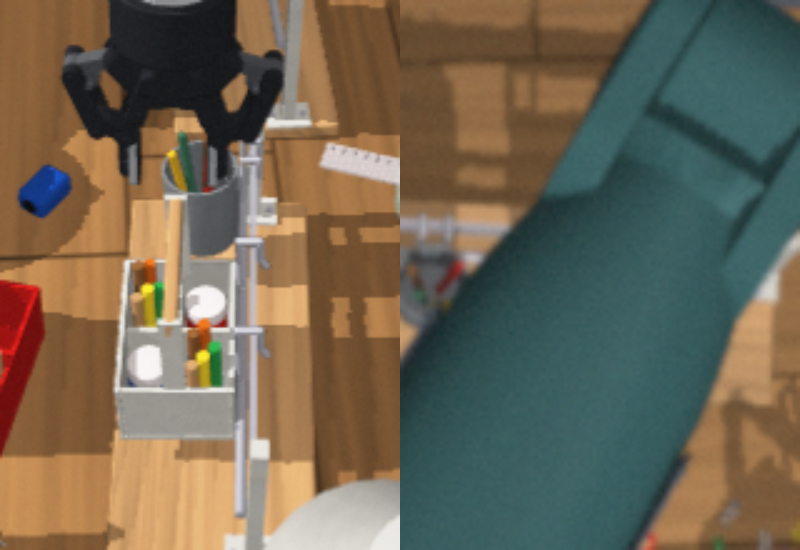

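The fingers (crop columns 132 and 215) straddle the handle line (crop column about 173). Descending and closing.

>>> carry_out(commands="0 0 4 0 0 0;0 0 7 0 0 0;0 0 9 0 0 0;0 0 10 0 0 0;0 0 10.4 0 0 0;0 0 10.4 0 0 0")

```text
time_s: 2.7
position: [0.4883, -0.2277, 0.1565]
eef_rot: [2.318, 2.12, 0.0]
force: [-0.4, 0.6, -0.5]
opening: 0.0427
gripper_force: 0.0
```

>>> carry_out(commands="0 0 0 0 0 0;0 0 0 0 0 0;0 0 0 0 0 0;0 0 0 0 0 0;0 0 0 0 0 0;0 0 0 0 0 0", fingers=1, newtons=60)

```text
time_s: 3.45
position: [0.4882, -0.228, 0.1568]
eef_rot: [2.318, 2.119, 0.0]
force: [-3.6, 0.2, 7.7]
opening: 0.0089
gripper_force: 58.6
```

>>> carry_out(commands="0 0 -0.3 0 0 0;0 0 -0.8 0 0 0;0 0 -1.6 0 0 0;0 0 -2.6 0 0 0;0 0 -3.6 0 0 0;0 0 -4.6 0 0 0;0 0 -5.6 0 0 0;0 0 -6.6 0 0 0;0 0 -7.5 0 0 0;0 0 -8 0 0 0;0 0 -8 0 0 0;0 0 -8 0 0 0")

```text
time_s: 4.95
position: [0.488, -0.2277, 0.2357]
eef_rot: [-2.318, -2.119, 0.0]
force: [-0.3, -0.5, -5.8]
opening: 0.009
gripper_force: 58.4
```

```bash
python3 - <<'E'
from h import *
row((.40,-.20,.28),-.0895); row((.40,.21,.28),.015); row((.544,.231,.26),.015)
s=grab_frame("side")
cv2.imwrite("pics/l1.png",cv2.resize(s[180:420,260:430],(425,600)))
E
```

```text
row [ 1.98 -9.01 -4.43] [-0.0004 -0.0002 -0.    ] t 4.95 p [ 0.488  -0.2277  0.2357] F [-0.33 -0.53 -5.77] open 0.009
row [ 42.81 -12.68  -4.42] [-0.0004 -0.0003 -0.1045] t 4.95 p [ 0.488  -0.2277  0.2357] F [-0.33 -0.53 -5.77] open 0.009
row [46.19  1.47 -2.42] [-0.0004 -0.0003 -0.1045] t 4.95 p [ 0.488  -0.2277  0.2357] F [-0.33 -0.53 -5.77] open 0.009
```

View pics/l1.png

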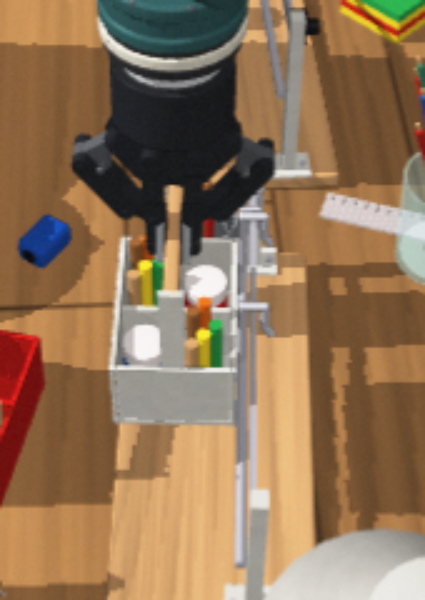

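The caddy is lifted level with both pots in it and the hooks well above the bar. While it's carried clear, I'll look for the notches by eye in the earlier frames.

>>> carry_out(commands="0 -2 -2 0 0 0;0.5 -5 -4 0 0 0;2 -8 -4.4 0 0 0;5 -10 -4.4 0 0 0;9 -11.5 -4.4 0 0 -0.02;13.5 -12.5 -4.4 0 0 -0.04;18 -12.7 -4.4 0 0 -0.06;22.5 -12.7 -4.4 0 0 -0.08;27 -12.7 -4.4 0 0 -0.1045;31.5 -12.7 -4.4 0 0 -0.1045;36 -12.7 -4.4 0 0 -0.1045;39 -12.7 -4.4 0 0 -0.1045")

```text
time_s: 6.5
position: [0.3962, 0.1738, 0.2798]
eef_rot: [-2.203, -2.239, 0.0]
force: [0.4, -0.5, -5.3]
opening: 0.009
gripper_force: 58.8
```

```bash
python3 - <<'E'
from h import *
Y=np.arange(.10,.375,.002)
for n in("side","top"):
    g=cv2.cvtColor(cv2.imread(f"pics/{n}0.png"),cv2.COLOR_BGR2GRAY).astype(np.float32)
    for z,dx in((.190,0),(.188,0),(.186,-.002),(.190,.002)):
        P=np.array([proj(n,(.5977-.0148*(y-.231)+dx+.0005,y,z)) for y in Y],np.float32)
        v=cv2.remap(g,P[:,0].reshape(1,-1),P[:,1].reshape(1,-1),cv2.INTER_CUBIC)[0]
        r=v-cv2.blur(v.reshape(1,-1),(21,1))[0]
        r=np.clip(r,-30,30)
        c=np.sum(r*np.exp(-2j*np.pi*Y/.04)); c2=np.sum(r*np.exp(-4j*np.pi*Y/.04))
        # periodogram contrast against other periods
        amps={p:round(abs(np.sum(r*np.exp(-2j*np.pi*Y/p))),0) for p in(.03,.034,.037,.04,.043,.047,.055)}
        fold=[round(float(np.mean(r[(np.abs((Y-k+.02)%.04-.02)<.0025)])),1) for k in np.arange(0,.04,.004)]
        print(n,z,dx,amps,"fold",fold)
E
```

```text
side 0.19 0 {0.03: np.float64(256.0), 0.034: np.float64(295.0), 0.037: np.float64(35.0), 0.04: np.float64(75.0), 0.043: np.float64(331.0), 0.047: np.float64(273.0), 0.055: np.float64(456.0)} fold [-1.2, -2.3, -1.5, 1.8, 8.5, -0.5, -10.2, -1.2, 5.1, 1.0]
side 0.188 0 {0.03: np.float64(173.0), 0.034: np.float64(229.0), 0.037: np.float64(45.0), 0.04: np.float64(187.0), 0.043: np.float64(379.0), 0.047: np.float64(208.0), 0.055: np.float64(419.0)} fold [-1.4, -2.1, -1.8, 0.0, 6.0, 9.0, -3.5, -8.1, 0.8, 1.7]
side 0.186 -0.002 {0.03: np.float64(214.0), 0.034: np.float64(168.0), 0.037: np.float64(10.0), 0.04: np.float64(150.0), 0.043: np.float64(98.0), 0.047: np.float64(81.0), 0.055: np.float64(210.0)} fold [-0.4, 2.3, 3.8, 0.6, -2.9, -1.4, -0.8, -2.8, 0.0, 0.8]
side 0.19 0.002 {0.03: np.float64(384.0), 0.034: np.float64(456.0), 0.037: np.float64(203.0), 0.04: np.float64(485.0), 0.043: np.float64(71.0), 0.047: np.float64(291.0), 0.055: np.float64(318.0)} fold [2.1, 0.9, 0.5, -1.0, -1.0, -10.6, -13.5, 1.9, 11.0, 5.9]
top 0.19 0 {0.03: np.float64(112.0), 0.034: np.float64(91.0), 0.037: np.floa
[... 245 characters left out ...]
 np.float64(275.0), 0.04: np.float64(474.0), 0.043: np.float64(313.0), 0.047: np.float64(98.0), 0.055: np.float64(281.0)} fold [-3.9, -5.1, -5.0, -3.8, -2.9, 4.4, 10.1, 6.3, 0.5, -0.6]
top 0.186 -0.002 {0.03: np.float64(37.0), 0.034: np.float64(260.0), 0.037: np.float64(226.0), 0.04: np.float64(535.0), 0.043: np.float64(346.0), 0.047: np.float64(178.0), 0.055: np.float64(306.0)} fold [-5.1, -6.0, -5.8, -3.6, -0.7, 4.6, 9.8, 7.9, 1.4, -2.4]
top 0.19 0.002 {0.03: np.float64(163.0), 0.034: np.float64(115.0), 0.037: np.float64(177.0), 0.04: np.float64(191.0), 0.043: np.float64(144.0), 0.047: np.float64(27.0), 0.055: np.float64(191.0)} fold [-1.0, -3.2, -1.3, -1.8, -2.0, 2.8, 5.8, 0.6, -1.1, 1.4]
```

In the top view the 40 mm period stands out clearly, with the notches at y ≡ 0.0245 mod 0.040. So the target is caddy y ≈ 0.2245 and strip x ≈ 0.598. Going to hover there.

```bash
python3 - <<'E'
from h import *
row((.48,.2245,.28),.0148); row((.5443,.2245,.24),.0148)
E
```

```text
row [ 4.93  8.46 -0.02] [-0.0002 -0.0001  0.0015] t 6.5 p [0.3962 0.1738 0.2798] F [ 0.35 -0.53 -5.32] open 0.009
row [ 4.83 14.89  3.98] [-0.0002 -0.0001  0.0015] t 6.5 p [0.3962 0.1738 0.2798] F [ 0.35 -0.53 -5.32] open 0.009
```

>>> carry_out(commands="1.5 2 0 0 0 0;3 4 0 0 0 0;4 7 0.5 0 0 0;4.8 9.5 1 0 0 0;4.8 11.5 1.5 0 0 0;4.8 13 2.5 0 0 0;4.8 14 3.2 0 0 0;4.8 14.5 3.8 0 0 0;4.8 14.8 4 0 0 0;4.8 14.8 4 0 0 0;4.8 14.8 4 0 0 0")

```text
time_s: 7.88
position: [0.5435, 0.2223, 0.2404]
eef_rot: [2.204, 2.238, 0.001]
force: [0.4, -0.9, -5.0]
opening: 0.0086
gripper_force: 58.9
```

```bash
python3 - <<'E'
from h import *
row((.5443,.2245,.228),.0148)
s=grab_frame("side");cv2.imwrite("pics/side2.png",s)
print("hook L/R predicted px",[proj("side",(.5978,.2245+k,.24-.107+.103)) for k in(.04,-.04)])
cv2.imwrite("pics/hv.png",cv2.resize(s[90:260,300:420],(564,799))[:600] if 0 else cv2.resize(s[100:250,300:420],(480,600),interpolation=cv2.INTER_CUBIC))
E
```

```text
row [0.22 0.08 1.24] [ 0.0005 -0.0001  0.0004] t 7.875 p [0.5435 0.2223 0.2404] F [ 0.37 -0.86 -5.02] open 0.0086
hook L/R predicted px [array([366.48542146, 117.06703024]), array([370.02674818, 137.10903301])]
```

View pics/hv.png

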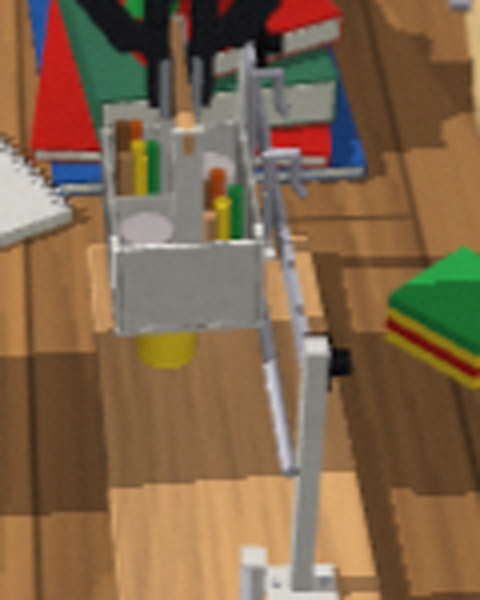

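```bash
python3 - <<'E'
from h import *
for p in((374,138.7),(370.3,118.2)): print(onz("side",*p,.236))
# strip line seen from the side: near segment crop (285,240)->(303,330)
for p in((300+285/4,100+240/4),(300+301/4,100+325/4)): print("strip",onz("side",*p,.188))
E
```

```text
[0.60574987 0.1779933  0.236     ]
[0.60594061 0.25931214 0.236     ]
strip [0.60072694 0.16644308 0.188     ]
strip [0.60152703 0.09123737 0.188     ]
```

Both hooks are visible over the strip (near hook at crop (285,155)). Lowering gently with the free ends behind the strip.

>>> carry_out(commands="0.1 0.1 0.3 0 0 0;0.2 0.12 0.7 0 0 0;0.2 0.12 1.1 0 0 0;0.2 0.12 1.5 0 0 0;0.2 0.12 1.9 0 0 0;0.2 0.12 2.3 0 0 0;0.2 0.12 2.7 0 0 0;0.2 0.12 3 0 0 0;0.2 0.12 3 0 0 0;0.2 0.12 3 0 0 0")

```text
time_s: 9.18
position: [0.5449, 0.2242, 0.2101]
eef_rot: [2.205, 2.238, 0.0]
force: [0.4, -0.5, -5.6]
opening: 0.0089
gripper_force: 58.9
```

>>> carry_out(commands="0 0 0.3 0 0 0;0 0 0.6 0 0 0;0 0 0.8 0 0 0;0 0 0.8 0 0 0;0 0 0.8 0 0 0")

```text
time_s: 9.8
position: [0.5449, 0.2242, 0.202]
eef_rot: [2.205, 2.238, 0.0]
force: [-0.5, 0.5, -5.3]
opening: 0.0089
gripper_force: 58.9
```

>>> carry_out(commands="0 0.05 0 0 0 0;0 0.1 0 0 0 0;0 0.15 0 0 0 0;0 0.15 0 0 0 0;0 0.15 0 0 0 0")

```text
time_s: 10.42
position: [0.5463, 0.2243, 0.202]
eef_rot: [-2.205, -2.238, 0.0]
force: [-2.4, -0.2, -4.4]
opening: 0.0093
gripper_force: 58.9
```

>>> carry_out(commands="0 -0.1 0 0 0 0;0 -0.2 0 0 0 0;0 -0.3 0 0 0 0;0 -0.3 0 0 0 0;0 -0.3 0 0 0 0")

```text
time_s: 11.05
position: [0.5436, 0.2242, 0.2021]
eef_rot: [2.205, 2.238, 0.001]
force: [1.0, -0.5, -6.0]
opening: 0.0086
gripper_force: 58.9
```

>>> carry_out(commands="0 0.1 0.1 0 0 0;0 0.1 0.2 0 0 0;0 0.1 0.3 0 0 0;0 0.1 0.4 0 0 0;0 0.1 0.4 0 0 0;0 0.1 0.4 0 0 0")

```text
time_s: 11.8
position: [0.5444, 0.2242, 0.198]
eef_rot: [2.205, 2.238, 0.0]
force: [-0.3, 1.2, -6.3]
opening: 0.009
gripper_force: 58.9
```

>>> carry_out(commands="0 0 0.05 0 0 0;0 0 0.1 0 0 0;0 0 0.1 0 0 0;0 0 0.1 0 0 0")

```text
time_s: 12.3
position: [0.5444, 0.2242, 0.197]
eef_rot: [-2.205, -2.238, -0.0]
force: [0.3, 0.5, -5.4]
opening: 0.0088
gripper_force: 58.9
```

>>> carry_out(commands="0 0 0.05 0 0 0;0 0 0.1 0 0 0;0 0 0.1 0 0 0;0 0 0.1 0 0 0")

```text
time_s: 12.8
position: [0.5444, 0.2242, 0.196]
eef_rot: [2.205, 2.238, -0.0]
force: [-0.4, -0.5, -5.2]
opening: 0.009
gripper_force: 58.9
```

>>> carry_out(commands="0 0 0.05 0 0 0;0 0 0.1 0 0 0;0 0 0.1 0 0 0;0 0 0.1 0 0 0")

```text
time_s: 13.3
position: [0.5444, 0.2242, 0.195]
eef_rot: [2.205, 2.238, -0.0]
force: [1.0, -0.5, -5.2]
opening: 0.0081
gripper_force: 58.9
```

>>> carry_out(commands="0 0 0.05 0 0 0;0 0 0.1 0 0 0;0 0 0.1 0 0 0;0 0 0.1 0 0 0")

```text
time_s: 13.8
position: [0.5444, 0.2242, 0.1939]
eef_rot: [-2.205, -2.238, 0.0]
force: [-0.3, -0.2, -6.5]
opening: 0.0087
gripper_force: 58.9
```

>>> carry_out(commands="0 0 0.05 0 0 0;0 0 0.1 0 0 0;0 0 0.1 0 0 0;0 0 0.1 0 0 0")

```text
time_s: 14.3
position: [0.5444, 0.2242, 0.193]
eef_rot: [-2.205, -2.238, 0.0]
force: [1.6, -1.5, -4.6]
opening: 0.0086
gripper_force: 58.9
```

>>> carry_out(commands="0 0 0.05 0 0 0;0 0 0.1 0 0 0;0 0 0.1 0 0 0;0 0 0.1 0 0 0")

```text
time_s: 14.8
position: [0.5444, 0.2242, 0.192]
eef_rot: [2.205, 2.238, -0.0]
force: [1.2, -0.5, -5.7]
opening: 0.0088
gripper_force: 59.0
```

```bash
python3 - <<'E'
from h import *
s=grab_frame("side")
cv2.imwrite("pics/n1.png",cv2.resize(s[110:240,310:410],(461,600),interpolation=cv2.INTER_CUBIC))
E
```

```text
(no output)
```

View pics/n1.png

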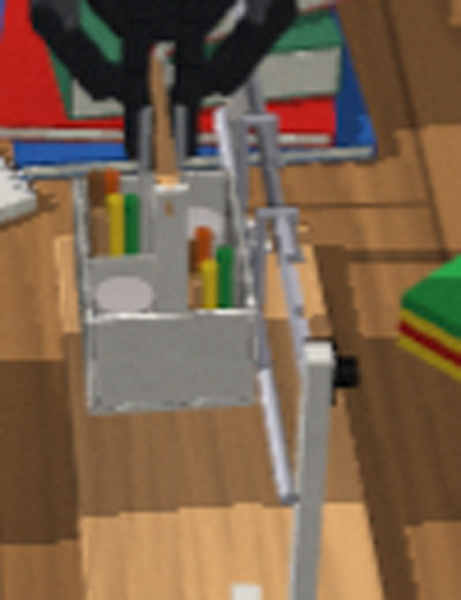

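The hooks straddle the strip (crop (278,215) and (262,120)) and are still free. Continuing down.

>>> carry_out(commands="0 0 0.05 0 0 0;0 0 0.1 0 0 0;0 0 0.1 0 0 0;0 0 0.1 0 0 0")

```text
time_s: 15.35
position: [0.5443, 0.2242, 0.1912]
eef_rot: [2.205, 2.238, 0.0]
force: [-3.2, -0.5, 1.9]
opening: 0.009
gripper_force: 60.3
```

Contact at TCP z ≈ 0.1916. I'll check with a small sideways probe whether this is a notch or a tooth.

>>> carry_out(commands="0 0 -0.05 0 0 0;0.05 0 -0.05 0 0 0;0.1 0 -0.05 0 0 0;0.15 0 -0.05 0 0 0;0.2 0 -0.05 0 0 0;0.2 0 -0.05 0 0 0")

```text
time_s: 16.1
position: [0.5444, 0.225, 0.1914]
eef_rot: [2.205, 2.236, -0.003]
force: [-2.6, -11.8, 0.1]
opening: 0.0089
gripper_force: 60.2
```

A y force of −11.8 N on a 2 mm push means the wires are against a notch wall, so the hooks are in. Centring, then settling.

>>> carry_out(commands="-0.1 0 0 0 0 0;-0.2 0 0 0 0 0;-0.32 0 0 0 0 0;-0.32 0 0 0 0 0;-0.32 0 0 0 0 0")

```text
time_s: 16.73
position: [0.5446, 0.2233, 0.1915]
eef_rot: [-2.204, -2.238, -0.001]
force: [0.1, 2.9, -1.2]
opening: 0.0086
gripper_force: 59.7
```

>>> carry_out(commands="0 0 0.03 0 0 0;0 0 0.05 0 0 0;0 0 0.05 0 0 0;0 0 0.05 0 0 0")

```text
time_s: 17.23
position: [0.5445, 0.2233, 0.1913]
eef_rot: [-2.204, -2.238, -0.001]
force: [-2.8, 4.8, 3.0]
opening: 0.0089
gripper_force: 60.5
```

Home: the TCP-to-origin offset puts the underside at about 84 mm, and the wires are boxed in both ways along y. Next I'll ease the caddy into its 0.04 rad lean while still holding it, so it doesn't drop when released.

>>> carry_out(commands="0.05 0 -0.04 0 0 0;0.05 -0.005 0 -0.008 0 0;0.05 -0.01 0.04 -0.015 0 0;0.05 -0.01 0.04 -0.015 0 0;0.05 -0.01 0.04 -0.015 0 0")

```text
time_s: 17.85
position: [0.5441, 0.2235, 0.1908]
eef_rot: [2.197, 2.23, 0.017]
force: [-4.5, 1.6, 6.1]
opening: 0.0084
gripper_force: 60.6
```

>>> carry_out(commands="0 -0.005 0.04 -0.008 0 0;0 -0.01 0.08 -0.015 0 0;0 -0.01 0.08 -0.015 0 0;0 -0.01 0.08 -0.015 0 0")

```text
time_s: 18.35
position: [0.5437, 0.2235, 0.1904]
eef_rot: [2.19, 2.223, 0.033]
force: [-7.9, 1.1, 12.7]
opening: 0.0087
gripper_force: 61.4
```

>>> carry_out(commands="0 -0.05 -0.07 0 0 0;0 -0.05 -0.07 0 0 0;0 -0.05 -0.07 0 0 0")

```text
time_s: 18.73
position: [0.5437, 0.2234, 0.1904]
eef_rot: [2.19, 2.223, 0.033]
force: [-2.4, 2.5, 4.2]
opening: 0.0087
gripper_force: 60.1
```

>>> carry_out(commands="0 0 0 0 0 0;0 0 0 0 0 0;0 0 0 0 0 0", newtons=20)

```text
time_s: 19.1
position: [0.5437, 0.2235, 0.1905]
eef_rot: [2.19, 2.223, 0.033]
force: [-2.7, 0.8, 4.2]
opening: 0.0089
gripper_force: 60.1
```

>>> carry_out(commands="0 0 0 0 0 0;0 0 0 0 0 0;0 0 0 0 0 0;0 0 0 0 0 0;0 0 0 0 0 0;0 0 0 0 0 0", fingers=0.6)

```text
time_s: 19.85
position: [0.5437, 0.2235, 0.1905]
eef_rot: [2.19, 2.223, 0.033]
force: [-0.5, -1.5, -0.2]
opening: 0.0341
gripper_force: 0.0
```

>>> carry_out(commands="0 0 -1 0 0 0;0 0 -3 0 0 0;0 0 -6 0 0 0;0 0 -9 0 0 0;0 0 -12 0 0 0;0 0 -14 0 0 0;0 -4 -16 0 0 0;0 -8 -18 0 0 0;0 -12 -18 0 0 0;0 -16 -18 0 0 0;0 -20 -18 0 0 0;0 -20 -18 0 0 0")

```text
time_s: 21.35
position: [0.3363, 0.2203, 0.3658]
eef_rot: [2.188, 2.224, 0.037]
force: [1.5, -0.7, 0.5]
opening: 0.0338
gripper_force: 0.0
```

```bash
python3 - <<'E'
from h import *
s=grab_frame("side");t=grab_frame("top")
o=np.hstack([cv2.resize(s[110:240,310:410],(460,598),interpolation=cv2.INTER_CUBIC),cv2.resize(t[150:300,210:295],(339,598))])
cv2.imwrite("pics/end.png",o); st=telemetry.state(); print(st["time_s"],st["position"],st["force"])
E
```

```text
21.45 [0.33853284 0.22049593 0.3650917 ] [-0.2631451   0.31953247  0.57650509]
```

View pics/end.png

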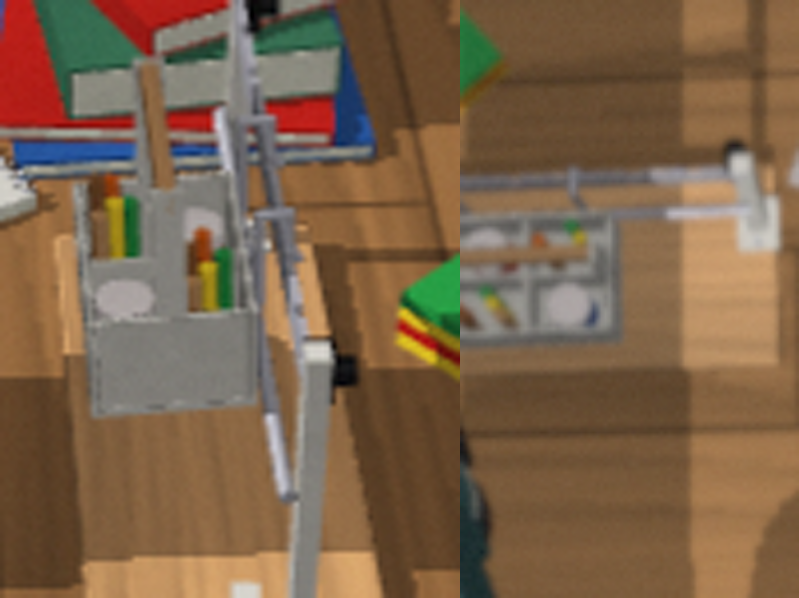

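The caddy hangs level and parallel on the strip, with both hooks over it (crop (278,212) and (262,118)). Both pots are in it and the gripper is clear. Handing in.

```bash
python3 -c "
from station import ctrl
print(ctrl.finish_job())"
```

```text
the job is handed in; nothing more can be done
None
```

I handed the job in at about 21 s of the 64 s allowed. The white caddy hangs near the middle of the tall rail, with both pots in it and the gripper clear. By feel and in the last pictures both hooks are home in notches, but the verdict was not shown to me.

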